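# Book in a sample jar and crack the desiccator

### The job

Book the amber sample jar in, then crack open the desiccator it is to be stored in. Turn the jar on its spot until its barcode label squarely faces the scanner's window, and let go of it; then take the desiccator's lid by its knob, pull it straight up until it breaks free of its sticky seal, and finish while still holding it level about one centimetre above the rim, so that the air inside can even out. Do not let the lid jump up more than a couple of centimetres when the seal gives, and leave everything else standing where it is.

Things in the scene. Friction and masses are not known exactly. Their poses are not given: they have to be found in the camera images.
- jar: Loose amber glass sample jar with black screw cap (one piece), upright, 78 mm tall, 0.2 kg; glass 52 mm across up to 58 mm, cap 55 mm across from 60 to 78 mm height (a good grip). Origin: centre of its underside, z up; its own +x axis points out through the middle of its label. It stands 90 to 100 mm (axis) in front of the scanner's window, label turned away by 0.9 rad to half a turn, either way.
- jar_label (a point): Middle of the white barcode label on the jar's side: 26 mm from the jar's axis along the jar's +x, 30 mm above its underside. A white paper seal strip on the same +x side runs from the middle of the cap's top over its edge down to the label, so the label's side can be seen from above.
- scanner: Fixed barcode scanner: black foot 95 x 85 mm, grey head 56 x 70 x 56 mm on a stem, 104 mm tall, dark window on one side. Origin: centre of its underside, z up; the window looks along its own -x axis, at the jar. The label squarely faces the window when the jar's +x points the same way as the scanner's +x. It may stand left or right on the bench, turned up to 0.35 rad.
- scanner_window (a point): Centre of the scanner's window: 30 mm from the scanner's origin along its -x, 75 mm above the bench.
- desiccator: Fixed white plastic desiccator bowl, 190 mm across its flat rim, the rim's top 90 mm above the bench; it cannot be moved. Origin at the centre of its underside, z up. It stands on the other side of the bench from the scanner.
- desiccator_rim (a point): Centre of the rim's top face, 90 mm above the bench, on the bowl's axis.
- lid: Loose clear domed lid, 0.3 to 0.5 kg, 190 mm across its flange, 102 mm from the flange's underside to the top of its knob. Origin: centre of the flange's underside, z up; its height above the rim's centre is the opening. A 6 mm spigot sits in a sticky o-ring: besides its weight it takes 9 to 17 N of straight pull to break free; the seal gives suddenly after 2 to 4 mm; from 6 mm on it hangs free.
- lid_knob (a point): Middle of the black knob on top of the lid, 88 mm above the lid's origin on its axis. The knob is an upright round grip 34 mm across and 32 mm tall (70 to 102 mm above the lid's origin) on a 22 mm wide neck; the dome's top is 61 mm above the lid's origin and falls away all round.
- dropper: Bystander: small amber dropper bottle with a red bulb, 36 mm across, 103 mm tall, between the scanner and the desiccator. Origin under its centre.
- slide_box: Bystander: flat white slide box, 88 x 34 x 18 mm, between the scanner and the desiccator. Origin under its centre.
- reagent: Bystander: stoppered amber reagent bottle, 70 mm across, 130 mm tall, in the middle at the back. Origin under its centre.
- petri: Bystander: lidded petri dish, 94 mm across, 17 mm tall, at the right. Origin under its centre.
- weighing_bottle: Bystander: small glass weighing bottle with a knobbed lid, 52 mm across, 68 mm tall, at the left. Origin under its centre.
- wash_bottle: Bystander: white wash bottle with a bent spout, 64 mm across, 180 mm tall, at the left. Origin under its centre.
- spatula: Bystander: thin steel lab spatula lying flat, 195 mm long, at the right. Origin under its middle.
There are look-alikes about, which are no part of the job. What is shaped like the jar but yellow is not meant. What is shaped like the scanner but green is not meant.

How it is judged:
By the outcome, as a careful person would: the job done as asked, in the order asked, and still so for the second after the job is handed in, while the arm keeps its last pose, push and grip.
It also fails if it takes over 67 s, if anything falls off the work surface, if the arm or the gripper's body presses on something with over 40 N, if the wrist force passes 120 N, or if a joint passes its speed limit or range.

### The arm

A 6-joint arm with a two-finger parallel gripper is mounted at the origin on the work surface. World frame = base frame: x ahead of the robot, y to its left, z up, the work surface at z = 0. Lengths are in m, angles in rad, forces in N, time in s.
With the tool pointing down it reaches from about 0.35 to 0.95 m from the base axis. Payload 17.4 kg.
Tool frame: the origin (TCP) lies at the very end of the fingers, on their centre line; the grasp point (between the pads) lies arm.pinch_z behind it (arm.pinch_z is the distance from the TCP to the grasp point, in m); z points along the fingers, y is the line along which they close (so a half turn about z gives the same grasp; the last joint's range is limited). The gripper opens to 93 mm and grips with 3 to 60 N. Pads are 15 mm wide; open, the fingers measure 128 mm over their backs; the gripper's body (75 mm by 188 mm) begins 65 mm behind the grasp point.
Start: joints at [1.199, 0.116, 1.442, -0, 1.584, -0.038], TCP at [0.221, 0.638, 0.219] pointing down, gripper open.
Joint ranges: [-2.83, 2.83], [-0.83, 2.19], [0.07, 2.5], [-1.14, 4.28], [0.01, 3], [-2.97, 2.97]. Speed limits (rad/s): [1.89, 1.89, 2.22, 3.14, 3.14, 3.14].

### API

Orientations are given as a unit quaternion [x, y, z, w].
In Python, from rig import arm gives the robot as it stands.
- The arm moves only by the shell command python3 -m pendant 'ROWS' [FORCE]. ROWS is a JSON object of lists of equal length, an entry for each row: "dp": the shift along the tool's x, y, z in units of 50 mm (1.0 is 50 mm), a list of three; "twist": the turn, a rotation vector about the tool's x, y, z in units of 8 degrees (1.0 is 8 degrees), a list of three; "gripper": the opening, from 0 (shut) to 1 (fully open). In form: {"dp": [[dx, dy, dz], ...], "twist": [[rx, ry, rz], ...], "gripper": [gripper, ...]}. A call has 1 to 8 rows; each row is the pose to reach, as a shift and turn from the pose commanded when the call began, along the tool's axes at that moment; what a row does not reach only later rows make up. A row lasts 1/10 s, in which the tool goes at most 50 mm and 8.59 degrees, less where a joint would pass 70% of its speed; a pose out of reach is approached as far as the arm can. A call with a gripper value outside its range is refused whole. The fingers move at their own pace and stop on an object; FORCE is the grip in N (left out, the last holds). Time passes only in rows, so rows that repeat a pose let the fingers close. It gives the time, the measured TCP pose, the force, the opening and the grip force at its end, in the units of the state.
- arm.observe(): the state, without advancing time (a new reading comes with each control period).
- arm.get_image(name): name is "side" or "top"; returns a dict with "color" (400x640x3 uint8, blue, green, red), "fov_y" (degrees; the focal length in pixels is half the picture's height over the tangent of half this angle, whatever the lens; pixels are square), "cx", "cy" (the principal point, pixels), "cam_to_world" (4x4, takes a point from camera to world coordinates). Camera axes: x right, y down, z forward; pixel columns grow to the right and rows downward; lengths in m; the calibration is good to about 2 mm. A picture is of the moment at which its call begins. There is no depth.
- arm.hand_in(): hands the job in; it is judged then, once.
Trained networks look in a picture, given as the dict that the camera call returned (one of the last four; its "shot" number tells which), for a name from the list of things; names that differ only in an ending like _2 or _b are one class to them, and where a whole thing is asked for, a point or a joint stands for the part that bears it (a point fixed in the world has none). Each returns a list of dicts, best first, with "score" (0 to 1); they miss things now and then, are a little off and sometimes report something else, mostly with a low value. They report only what shows in the picture. A call takes as long as a camera call. They do not tell look-alikes from the thing itself.
- arm.search_frame(query, picture): "centre" ([x, y, z] in m, in world coordinates, good to about 4 mm: the middle of the surface that is visible of it).
The state is a dict: "time_s": time; "joint_positions": joint angles; "joint_vel": joint speeds; "tau": joint torques, N m; "ee_pos": TCP position; "ee_rot": TCP orientation; "force": force on the tool from outside, world axes, zero at the start; "ft_torque": the same for the moment, N m; "gripper_width": finger opening in m; "gripper_force": force on a finger pad.
Only numpy, scipy, OpenCV 4.12 (cv2) and the standard library are available. Lean on these libraries where they do the work, as an engineer would, in place of code of your own. Each camera call takes 0.05 s, during which the arm holds its last target. There are 200 camera calls.

## Working session

There is one attempt and no reset: what is moved stays moved. The work goes in short steps, Python scripts to look and compute and a shell command to move; the robot and the scene stay as the last step left them, time stands still between calls to the robot, and variables do not carry over. Pictures are saved under pics/ and viewed, at most 10 in all, crops included, and the job is handed in when it is done.

```bash
mkdir -p pics; ls; python3 - <<'E'
from rig import arm
import cv2
s=arm.observe();print(s["ee_pos"],s["ee_rot"],s["force"],s["gripper_width"],arm.pinch_z)
for n in("top","side"):
    p=arm.get_image(n);cv2.imwrite(f"pics/{n}0.png",p["color"]);print(n,p["fov_y"],p["cam_to_world"])
    for q in("jar","jar_label","scanner","scanner_window","lid","lid_knob","desiccator","dropper","slide_box","reagent"):
        print(q,[(round(d["score"],2),[round(float(v),3) for v in d["centre"]]) for d in arm.search_frame(q,p)[:3]])
E
```

```text
pics
[0.22106586 0.63755784 0.21791669] [ 1.66102339e-01  9.86108353e-01 -5.63553707e-04 -1.04300506e-04] [-0.14961843  0.01354726  0.12429613] 0.09298812676547714 0.0188
top 54.38140843920456 [[ 0.02121686 -0.99925172  0.03233959  0.49629413]
 [-0.99945608 -0.02201582 -0.02455286  0.0118214 ]
 [ 0.02524647 -0.03180107 -0.99917531  1.1746083 ]
 [ 0.          0.          0.          1.        ]]
jar [(0.75, [0.456, 0.411, 0.051]), (0.65, [0.549, -0.287, 0.081]), (0.63, [0.531, -0.178, 0.077])]
jar_label [(0.89, [0.548, -0.286, 0.076]), (0.88, [0.446, -0.242, 0.076]), (0.58, [0.534, -0.186, 0.077])]
scanner [(0.85, [0.652, -0.202, 0.092]), (0.74, [0.333, -0.133, 0.096]), (0.23, [0.614, -0.435, 0.006])]
scanner_window [(0.81, [0.332, -0.134, 0.098]), (0.77, [0.652, -0.197, 0.1]), (0.15, [0.75, 0.004, 0.096])]
lid [(0.92, [0.63, 0.234, 0.134])]
lid_knob [(0.61, [0.627, 0.234, 0.134])]
desiccator [(0.3, [0.619, -0.433, 0.007])]
dropper []
slide_box [(0.76, [0.637, -0.007, 0.014]), (0.71, [0.456, 0.408, 0.048])]
reagent [(0.79, [0.748, -0.001, 0.095])]
side 43.34791701277308 [[ 0.97297098 
[... 183 characters left out ...]
     ]]
jar [(0.95, [0.444, -0.261, 0.071]), (0.94, [0.53, -0.202, 0.069]), (0.63, [0.545, -0.309, 0.076])]
jar_label [(0.8, [0.528, -0.203, 0.07]), (0.7, [0.545, -0.309, 0.073]), (0.69, [0.447, -0.262, 0.072])]
scanner [(0.84, [0.652, -0.22, 0.061]), (0.63, [0.316, -0.153, 0.059])]
scanner_window [(0.96, [0.325, -0.149, 0.058]), (0.71, [0.652, -0.22, 0.061])]
lid [(0.63, [0.628, 0.207, 0.125]), (0.36, [0.651, -0.218, 0.061])]
lid_knob []
desiccator [(0.75, [0.616, 0.172, 0.055]), (0.37, [0.526, -0.202, 0.07])]
dropper [(0.73, [0.619, 0.174, 0.057]), (0.65, [0.47, -0.014, 0.05]), (0.38, [0.432, -0.407, 0.016])]
slide_box [(0.78, [0.641, -0.017, 0.02])]
reagent [(0.58, [0.757, -0.02, 0.077])]
```

View pics/top0.png

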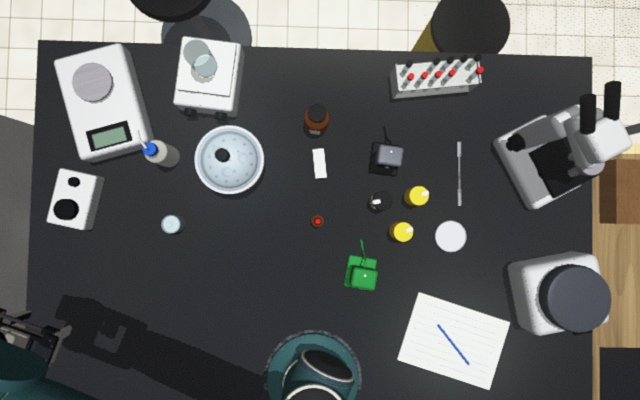

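View pics/side0.png

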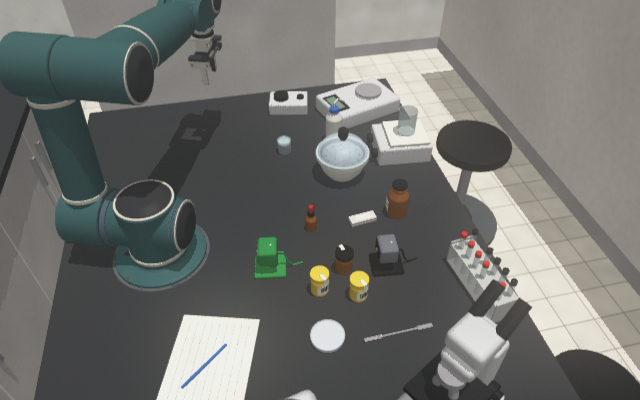

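The amber jar with the black cap is at top pixel (380,201), with the grey scanner at (387,157). The two yellow jars at (418,196) and (402,232) and the green scanner at (362,272) are look-alikes. The lid knob is at (222,155). I'll zoom in to get the angles.

```bash
python3 - <<'E'
import cv2,numpy as np
a=cv2.imread("pics/top0.png")[125:225,340:440];b=cv2.imread("pics/side0.png")[225:305,300:420]
cv2.imwrite("pics/c0.png",np.hstack([cv2.resize(a,(400,400),interpolation=2),cv2.resize(b,(400,400),interpolation=2)]) if 0 else cv2.resize(a,(600,600),interpolation=2))
E
cat > geo.py <<'E'
import numpy as np
def ray(p,px,z):
    "pixel(s) -> world at height z"
    f=200/np.tan(np.radians(p["fov_y"]/2));T=np.array(p["cam_to_world"])
    u,v=px;d=T[:3,:3]@[(u-p["cx"])/f,(v-p["cy"])/f,1];o=T[:3,3]
    return o+d*(z-o[2])/d[2]
E
```

```text
(no output)
```

View pics/c0.png

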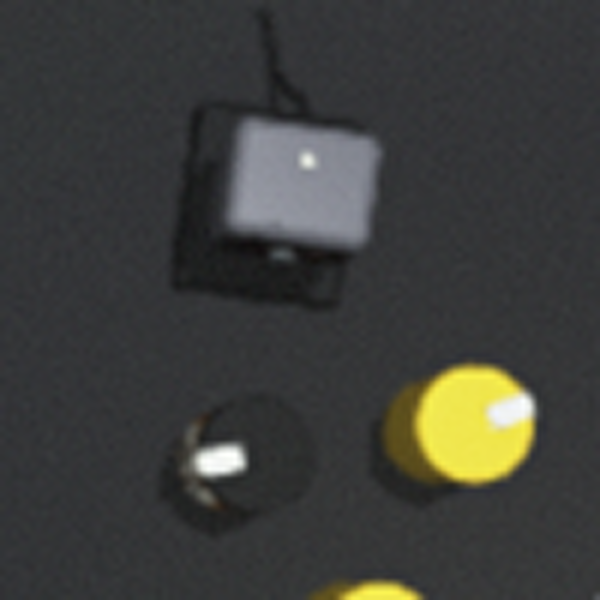

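The crop (6x, origin at pixel 340,125) shows the scanner head's top with corners at about (240,118), (380,145), (362,250) and (225,235). The jar cap is centred near (255,453), and its strip points left to (197,463), so the label faces about world +y.

```bash
cat > see.py <<'E'
from rig import arm
import cv2,numpy as np
from geo import ray
def ang(v): return np.arctan2(v[1],v[0])
def axis(mask,p,z,off):
    c=max(cv2.findContours(mask,cv2.RETR_EXTERNAL,cv2.CHAIN_APPROX_NONE)[0],key=cv2.contourArea)
    w=np.array([ray(p,(q[0][0]/8+off[0]-.4375,q[0][1]/8+off[1]-.4375),z)[:2] for q in c]).astype(np.float32)
    (cx,cy),(a,b),t=cv2.minAreaRect(w*1000)
    return np.array([cx,cy])/1000,(a,b),t
def crop(p,u0,v0,n): return cv2.resize(p["color"][v0:v0+n,u0:u0+n],None,fx=8,fy=8,interpolation=cv2.INTER_CUBIC)
E
python3 - <<'E'
from see import *
for k in range(3):
    p=arm.get_image("top")
    im=crop(p,370,138,40);h=cv2.cvtColor(im,cv2.COLOR_BGR2GRAY)
    print("scanner",axis(((h>90)*255).astype(np.uint8),p,.104,(370,138)))
    im=crop(p,360,182,35);h=cv2.cvtColor(im,cv2.COLOR_BGR2GRAY)
    print("strip",axis(((h>140)*255).astype(np.uint8),p,.079,(360,182)))
# foot edges, jar cap centre from eyeballed pixels
for n,q,z in(("capC",(255,453),.078),("footTL",(200,103),.012),("footBL",(172,288),.012),("footBR",(335,305),.012),("headTL",(238,118),.104),("headTR",(382,143),.104),("headBR",(365,250),.104),("headBL",(225,236),.104)):
    print(n,ray(p,(340+q[0]/6-.5,125+q[1]/6-.5),z))
E
```

```text
scanner (array([ 0.66072858, -0.20372501]), (66.38253784179688, 52.15151596069336), 83.18951416015625)
strip (array([ 0.53200128, -0.1707836 ]), (13.47128963470459, 23.86044692993164), 10.670947074890137)
scanner (array([ 0.66077173, -0.20385625]), (66.77877807617188, 52.10224533081055), 83.26683044433594)
strip (array([ 0.53207117, -0.17075905]), (13.437777519226074, 23.93899154663086), 9.344398498535156)
scanner (array([ 0.66080713, -0.2037661 ]), (66.45854187011719, 52.05297088623047), 83.26691436767578)
strip (array([ 0.53191608, -0.17082144]), (13.50308895111084, 23.738821029663086), 12.333097457885742)
capC [ 0.53610209 -0.18766743  0.078     ]
footTL [ 0.71373465 -0.16908691  0.012     ]
footBL [ 0.62024244 -0.15659847  0.012     ]
footBR [ 0.61364794 -0.23875666  0.012     ]
headTL [ 0.69000932 -0.17252691  0.104     ]
headTR [ 0.68009247 -0.23966453  0.104     ]
headBR [ 0.63018436 -0.23248144  0.104     ]
headBL [ 0.63509417 -0.16740243  0.104     ]
```

```bash
cat > to.py <<'E'
"usage: to.py x y z yaw_deg(tool y): print dp and twist of the whole move"
import sys,numpy as np
from scipy.spatial.transform import Rotation as R
from rig import arm
x,y,z,w=map(float,sys.argv[1:5]);s=arm.observe()
C=R.from_quat(s["ee_rot"]);a=np.radians(w);c,n=np.cos(a),np.sin(a)
G=R.from_matrix(np.array([[-n,c,0],[c,n,0],[0,0,-1]]))
ty=C.as_matrix()[:,1]
print("t",round(s["time_s"],2),"p",np.round(s["ee_pos"],4),"yaw",round(np.degrees(np.arctan2(ty[1],ty[0])),2),"F",np.round(s["force"],1),"w",round(s["gripper_width"],4),"gf",round(s["gripper_force"],1),"j6",round(s["joint_positions"][5],2))
print("dp",np.round(C.inv().apply(np.array([x,y,z])-s["ee_pos"])/.05,3),"twist",np.round(np.degrees((C.inv()*G).as_rotvec())/8,3))
E
python3 to.py .5355 -.187 .2 0
python3 -m pendant '{"dp":[[-0.3,-0.35,0],[-0.9,-1.1,0],[-1.5,-1.8,0],[-2.1,-2.5,0],[-2.7,-3.2,0],[-3.3,-3.9,0],[-3.9,-4.6,0],[-4.5,-5.3,0]],"twist":[[0,0,0.3],[0,0,0.8],[0,0,1.3],[0,0,1.8],[0,0,2.3],[0,0,2.8],[0,0,3.3],[0,0,3.8]],"gripper":[1,1,1,1,1,1,1,1]}'
python3 to.py .5355 -.187 .2 0
```

```text
t 1.25 p [0.2212 0.6378 0.2186] yaw 70.87 F [0.  0.2 0.3] w 0.093 gf 0.0 j6 -0.04
dp [-11.344 -13.525   0.372] twist [-0.    -0.     8.859]
time_s: 2.05
ee_pos: [0.3471, 0.312, 0.2189]
ee_rot: [0.42, 0.908, 0.0, 0.0]
force: [1.3, 0.3, 0.5]
gripper_width: 0.093
gripper_force: 0.0
t 2.05 p [0.3471 0.312  0.2189] yaw 40.34 F [1.3 0.3 0.5] w 0.093 gf 0.0 j6 -0.03
dp [-10.046  -3.588   0.375] twist [ 5.000e-03 -1.000e-03  5.042e+00]
```

```bash

python3 -m pendant '{"dp":[[-0.8,-0.3,0],[-1.6,-0.6,0],[-2.4,-0.9,0],[-3.2,-1.2,0],[-4.0,-1.5,0],[-4.8,-1.8,0],[-5.6,-2.1,0],[-6.2,-2.3,0]],"twist":[[0,0,0.4],[0,0,0.8],[0,0,1.2],[0,0,1.6],[0,0,2.0],[0,0,2.4],[0,0,2.8],[0,0,3.2]],"gripper":[1,1,1,1,1,1,1,1]}'
python3 to.py .5355 -.187 .2 0
```

```text
time_s: 2.85
ee_pos: [0.461, 0.0009, 0.2189]
ee_rot: [0.611, 0.792, 0.0, 0.0]
force: [-0.1, 0.4, 0.2]
gripper_width: 0.0932
gripper_force: 0.0
t 2.85 p [0.461  0.0009 0.2189] yaw 14.67 F [-0.1  0.4  0.2] w 0.0932 gf 0.0 j6 -0.31
dp [-4.012  0.489  0.379] twist [0.004 0.002 1.834]
```

```bash

python3 -m pendant '{"dp":[[-0.7,0.1,0.1],[-1.4,0.2,0.2],[-2.1,0.3,0.3],[-2.8,0.4,0.4],[-3.4,0.45,0.4],[-3.8,0.49,0.4],[-4.0,0.49,0.4],[-4.0,0.49,0.4]],"twist":[[0,0,0.3],[0,0,0.6],[0,0,0.9],[0,0,1.2],[0,0,1.5],[0,0,1.7],[0,0,1.83],[0,0,1.83]],"gripper":[0.85,0.85,0.85,0.85,0.85,0.85,0.85,0.85]}' >/dev/null
python3 to.py .5355 -.187 .05 0
python3 - <<'E'
from rig import arm
import cv2
for n in("top","side"):
    p=arm.get_image(n)
    im=p["color"][130:240,340:450] if n=="top" else p["color"][180:310,280:410]
    cv2.imwrite(f"pics/{n}1.png",cv2.resize(im,(560,560),interpolation=2))
E
```

```text
t 3.65 p [ 0.5357 -0.1842  0.1986] yaw 0.18 F [0.5 0.5 0.5] w 0.0789 gf 0.0 j6 -0.38
dp [-0.056 -0.004  2.972] twist [-0.002 -0.001  0.022]
```

View pics/side1.png

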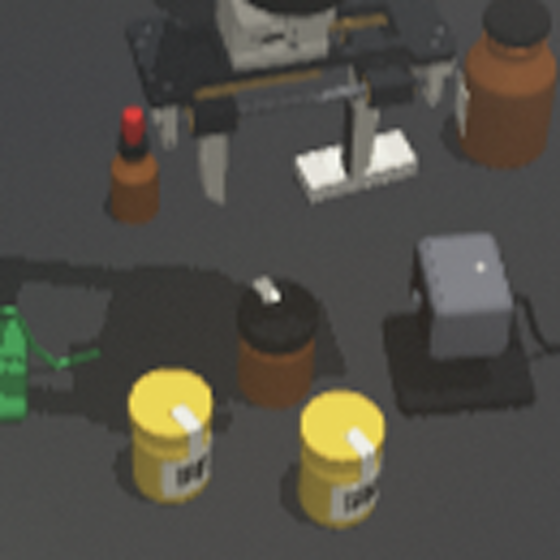

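The open gripper is above the scene, with the amber jar below it. The cap's top ellipse is centred near crop (278,313), about pixel (344.3,252.4). The strip points away from the camera and to the left, which agrees with the top view.

```bash
python3 - <<'E'
from see import *
p=arm.get_image("side")
for q in((278,313),(276,316)): print(ray(p,(280+q[0]/4.308-.5,180+q[1]/4.308-.5),.078))
print("head of strip side",ray(p,(280+272/4.308-.5,180+299/4.308-.5),.078),ray(p,(280+258/4.308-.5,180+280/4.308-.5),.078))
# scanner yaw from head top corners, side crop
c=[ray(p,(280+q[0]/4.308-.5,180+q[1]/4.308-.5),.104)[:2] for q in((418,240),(490,236),(512,300),(433,306))]
print([np.round(v,3) for v in c],[round(np.degrees(ang(v)),1) for v in (c[1]-c[0],c[2]-c[3],c[0]-c[3],c[1]-c[2])])
E
```

```text
[ 0.53244271 -0.19234858  0.078     ]
[ 0.5304753  -0.19458487  0.078     ]
head of strip side [ 0.53155606 -0.17949899  0.078     ] [ 0.52643138 -0.16090874  0.078     ]
[array([ 0.635, -0.172]), array([ 0.684, -0.18 ]), array([ 0.68 , -0.237]), array([ 0.628, -0.231])] [np.float64(-8.7), np.float64(-7.4), np.float64(82.6), np.float64(86.1)]
```

```bash

python3 -m pendant '{"dp":[[-0.07,-0.03,0.4],[-0.07,-0.03,0.9],[-0.07,-0.03,1.4],[-0.07,-0.03,1.9],[-0.07,-0.03,2.3],[-0.07,-0.03,2.65],[-0.07,-0.03,2.9],[-0.07,-0.03,2.97]],"twist":[[0,0,0],[0,0,0],[0,0,0],[0,0,0],[0,0,0],[0,0,0],[0,0,0],[0,0,0]],"gripper":[0.85,0.85,0.85,0.85,0.85,0.85,0.85,0.85]}' >/dev/null
python3 -m pendant '{"dp":[[0,0,0],[0,0,0],[0,0,0],[0,0,0],[0,0,0],[0,0,0],[0,0,0]],"twist":[[0,0,0],[0,0,0],[0,0,0],[0,0,0],[0,0,0],[0,0,0],[0,0,0]],"gripper":[0.5,0.5,0.5,0.5,0.5,0.5,0.5]}' 12
python3 to.py .534 -.188 .05 0
```

```text
time_s: 5.3
ee_pos: [0.5345, -0.1875, 0.0509]
ee_rot: [0.706, 0.709, 0.0, 0.0]
force: [-1.1, 0.1, 5.8]
gripper_width: 0.0548
gripper_force: 12.0
t 5.3 p [ 0.5345 -0.1875  0.0509] yaw 0.23 F [-1.1  0.1  5.8] w 0.0548 gf 12.0 j6 -0.39
dp [-0.009 -0.01   0.017] twist [0.006 0.003 0.029]
```

```bash

python3 -m pendant '{"dp":[[0,0,0],[0,0,0],[0,0,0],[0,0,0],[0,0,0],[0,0,0],[0,0,0],[0,0,0]],"twist":[[0,0,0.4],[0,0,1.2],[0,0,2],[0,0,2.8],[0,0,3.6],[0,0,4.4],[0,0,5.2],[0,0,6.0]],"gripper":[0.5,0.5,0.5,0.5,0.5,0.5,0.5,0.5]}' >/dev/null
python3 -m pendant '{"dp":[[0,0,0],[0,0,0],[0,0,0],[0,0,0],[0,0,0],[0,0,0],[0,0,0],[0,0,0]],"twist":[[0,0,0.8],[0,0,1.6],[0,0,2.4],[0,0,3.2],[0,0,4],[0,0,4.8],[0,0,5.6],[0,0,6.4]],"gripper":[0.5,0.5,0.5,0.5,0.5,0.5,0.5,0.5]}' >/dev/null
python3 -m pendant '{"dp":[[0,0,0],[0,0,0],[0,0,0],[0,0,0]],"twist":[[0,0,0.8],[0,0,1.2],[0,0,1.2],[0,0,1.2]],"gripper":[0.5,0.5,0.5,0.5]}'
python3 to.py .534 -.188 .05 -108.7
```

```text
time_s: 7.3
ee_pos: [0.5347, -0.1877, 0.0509]
ee_rot: [0.987, -0.16, 0.001, 0.0]
force: [0.9, -2.5, 6.3]
gripper_width: 0.0551
gripper_force: 12.0
t 7.3 p [ 0.5347 -0.1877  0.0509] yaw -108.45 F [ 0.9 -2.5  6.3] w 0.0551 gf 12.0 j6 1.51
dp [-0.012  0.01   0.018] twist [ 0.003 -0.011  0.031]
```

Now release, rise 0.15 m, move aside towards +y, and check.

```bash

python3 -m pendant '{"dp":[[0,0,0],[0,0,0],[0,0,0],[0,0,0]],"twist":[[0,0,0],[0,0,0],[0,0,0],[0,0,0]],"gripper":[0.8,0.8,0.8,0.8]}'
python3 -m pendant '{"dp":[[0,0,-0.3],[0,0,-0.8],[0,0,-1.4],[0,0,-2.1],[0,0,-2.9],[0,0,-3.4],[0,0,-3.6],[0,0,-3.6]],"twist":[[0,0,0],[0,0,0],[0,0,0],[0,0,0],[0,0,0],[0,0,0],[0,0,0],[0,0,0]],"gripper":[0.8,0.8,0.8,0.8,0.8,0.8,0.8,0.8]}' |head -2
python3 to.py .50 .0 .23 -108
python3 - <<'E'
from rig import arm
import cv2,numpy as np
p=arm.get_image("side");q=arm.get_image("top")
cv2.imwrite("pics/j2.png",np.hstack([cv2.resize(p["color"][220:310,310:400],(400,400),interpolation=2),cv2.resize(q["color"][130:220,340:430],(400,400),interpolation=2)]))
E
```

```text
time_s: 7.7
ee_pos: [0.534, -0.1872, 0.0499]
ee_rot: [0.987, -0.161, -0.0, -0.0]
force: [-0.3, -0.5, 0.3]
gripper_width: 0.074
gripper_force: 0.0
time_s: 8.5
ee_pos: [0.5345, -0.1874, 0.2316]
t 8.5 p [ 0.5345 -0.1874  0.2316] yaw -108.56 F [ 0.2  0.1 -0.9] w 0.0744 gf 0.0 j6 1.51
dp [-1.846 -3.334  0.028] twist [ 0.001 -0.015 -0.07 ]
```

View pics/j2.png

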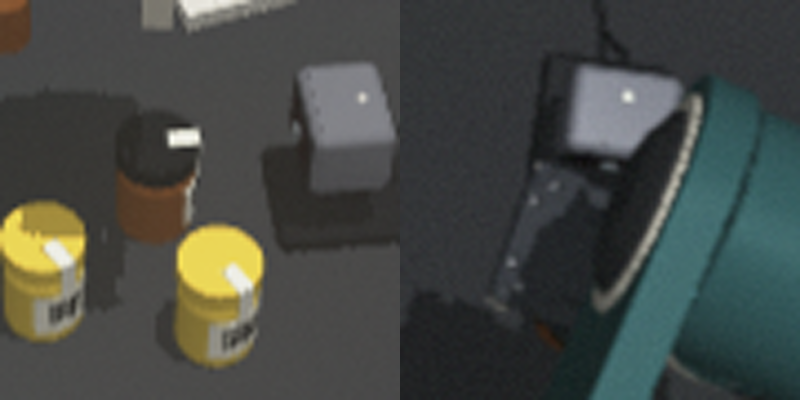

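The side view shows the strip and label pointing right at the scanner window. The top view is blocked by the arm, so I'll move off and check it from above.

```bash

python3 -m pendant '{"dp":[[-0.2,-0.4,0],[-0.5,-1.0,0],[-0.9,-1.6,0],[-1.2,-2.2,0],[-1.5,-2.8,0],[-1.8,-3.3,0],[-1.85,-3.6,0],[-1.85,-3.6,0]],"twist":[[0,0,-0.5],[0,0,-1.4],[0,0,-2.3],[0,0,-3.2],[0,0,-4.1],[0,0,-5],[0,0,-5.6],[0,0,-6]],"gripper":[0.8,0.8,0.8,0.8,0.8,0.8,0.8,0.8]}' |head -2
python3 - <<'E'
from see import *
p=arm.get_image("top")
im=crop(p,370,138,40);h=cv2.cvtColor(im,cv2.COLOR_BGR2GRAY)
print("scanner",axis(((h>90)*255).astype(np.uint8),p,.104,(370,138)))
im=crop(p,360,182,35);h=cv2.cvtColor(im,cv2.COLOR_BGR2GRAY)
print("strip",axis(((h>140)*255).astype(np.uint8),p,.079,(360,182)))
s=arm.get_image("side")
cv2.imwrite("pics/k3.png",np.vstack([np.hstack([cv2.resize(p["color"][135:225,345:435],(400,300),interpolation=2)*0+cv2.resize(p["color"][135:225,335:455],(400,300),interpolation=2),cv2.resize(p["color"][115:205,165:285],(400,300),interpolation=2)]),cv2.resize(s["color"][110:200,280:440],(800,300)[:2] if 0 else (800,300),interpolation=2)]))
E
python3 to.py .63 .235 .23 -45
```

```text
time_s: 9.4
ee_pos: [0.5033, 0.0145, 0.2283]
scanner (array([ 0.66073541, -0.20374388]), (66.57755279541016, 52.200748443603516), 83.26666259765625)
strip (array([ 0.555677  , -0.19129181]), (13.414913177490234, 22.82396697998047), 81.45238494873047)
t 9.5 p [0.5033 0.0133 0.2284] yaw -60.45 F [ 0.2 -0.8 -0.5] w 0.0742 gf 0.0 j6 1.03
dp [ 4.391 -2.609 -0.037] twist [-0.011  0.014 -1.932]
```

View pics/k3.png

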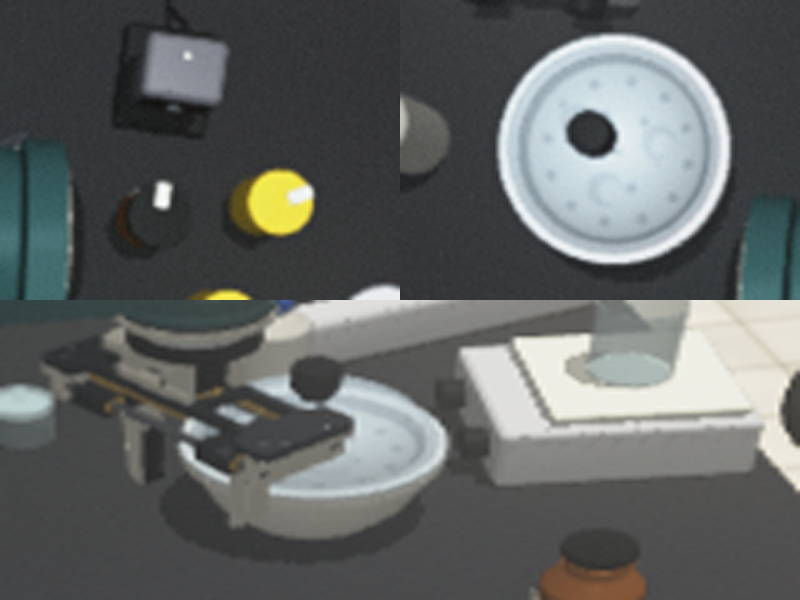

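Top view: the jar's strip points up at the scanner window, -8.5° against the scanner's -6.8°, which is close enough. The knob is at crop (592,133), about pixel (222.1,154.4), and the flange circle is centred at about (229,159.2). In the side view the knob is at about (343,133.5).

```bash
python3 - <<'E'
from see import *
p=arm.get_image("top");print(ray(p,(222.1,154.4),.188),ray(p,(229,159.2),.098))
p=arm.get_image("side");print(ray(p,(343,133.2),.181))
E
python3 -m pendant '{"dp":[[0.4,-0.25,0],[1.1,-0.65,0],[1.8,-1.05,0],[2.5,-1.5,0],[3.2,-1.9,0],[3.7,-2.2,0],[4.1,-2.45,0],[4.1,-2.45,0]],"twist":[[0,0,-0.3],[0,0,-0.6],[0,0,-0.9],[0,0,-1.2],[0,0,-1.5],[0,0,-1.8],[0,0,-1.9],[0,0,-1.9]],"gripper":[0.8,0.8,0.8,0.8,0.8,0.8,0.8,0.8]}' |head -2
python3 to.py .63 .235 .23 -45
```

```text
[0.63855065 0.2403269  0.188     ] [0.63869999 0.24185691 0.098     ]
[0.63571925 0.23271379 0.181     ]
time_s: 10.4
ee_pos: [0.6228, 0.2217, 0.2285]
t 10.4 p [0.6228 0.2217 0.2285] yaw -45.37 F [ 0.6  0.  -0.5] w 0.0745 gf 0.0 j6 1.1
dp [ 0.288 -0.088 -0.031] twist [-0.008  0.011 -0.046]
```

```bash
python3 to.py .638 .238 .20 -45
python3 -m pendant '{"dp":[[0.3,-0.02,0],[0.45,-0.02,0.1],[0.45,-0.02,0.2],[0.45,-0.02,0.3]],"twist":[[0,0,0],[0,0,0],[0,0,0],[0,0,0]],"gripper":[0.8,0.8,0.8,0.8]}' |head -2
python3 to.py .638 .238 .161 -45
python3 - <<'E'
from see import *
p=arm.get_image("side")
cv2.imwrite("pics/k4.png",cv2.resize(p["color"][85:185,290:410],(720,600),interpolation=2))
E
```

```text
t 10.4 p [0.6228 0.2217 0.2285] yaw -45.37 F [ 0.6  0.  -0.5] w 0.0745 gf 0.0 j6 1.1
dp [ 0.445 -0.018  0.568] twist [-0.008  0.011 -0.046]
time_s: 10.8
ee_pos: [0.6372, 0.236, 0.2142]
t 10.8 p [0.6372 0.236  0.2142] yaw -45.42 F [-0.5 -0.4 -0.1] w 0.0747 gf 0.0 j6 1.11
dp [ 0.04  -0.017  1.064] twist [-0.002  0.006 -0.052]
```

View pics/k4.png

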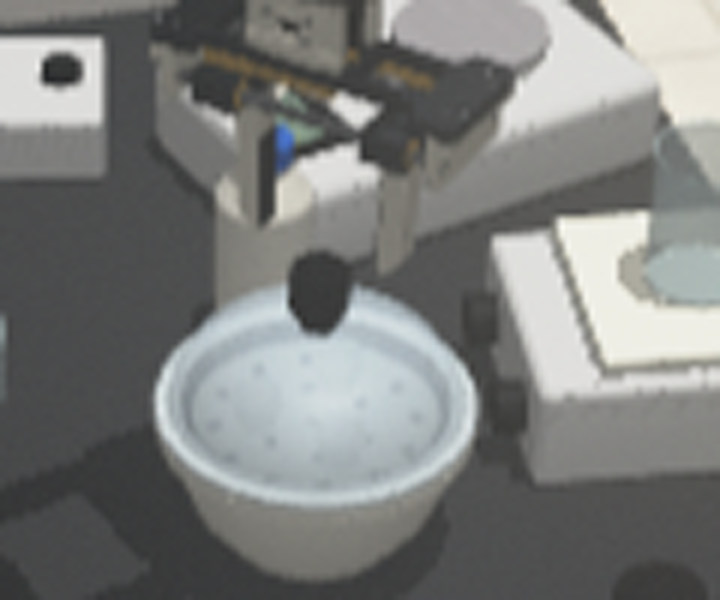

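The fingertips (258,222) and (392,268) straddle the knob (320,290), and the measured points agree. I'll descend and grip.

```bash

python3 -m pendant '{"dp":[[0.03,-0.01,0.15],[0.03,-0.01,0.35],[0.03,-0.01,0.55],[0.03,-0.01,0.75],[0.03,-0.01,0.9],[0.03,-0.01,1.0],[0.03,-0.01,1.06],[0.03,-0.01,1.06]],"twist":[[0,0,0],[0,0,0],[0,0,0],[0,0,0],[0,0,0],[0,0,0],[0,0,0],[0,0,0]],"gripper":[0.8,0.8,0.8,0.8,0.8,0.8,0.8,0.8]}' |head -4
python3 -m pendant '{"dp":[[0,0,0],[0,0,0],[0,0,0],[0,0,0],[0,0,0],[0,0,0],[0,0,0],[0,0,0]],"twist":[[0,0,0],[0,0,0],[0,0,0],[0,0,0],[0,0,0],[0,0,0],[0,0,0],[0,0,0]],"gripper":[0.2,0.2,0.2,0.2,0.2,0.2,0.2,0.2]}' 40
python3 to.py .638 .238 .161 -45
```

```text
time_s: 11.65
ee_pos: [0.6381, 0.2381, 0.1618]
ee_rot: [0.925, 0.38, -0.0, -0.0]
force: [1.2, 0.0, 0.3]
time_s: 12.45
ee_pos: [0.6369, 0.2402, 0.1634]
ee_rot: [0.925, 0.38, -0.0, -0.002]
force: [-14.5, 11.4, 10.5]
gripper_width: 0.0338
gripper_force: 40.1
t 12.45 p [0.6369 0.2402 0.1634] yaw -45.27 F [-14.5  11.4  10.5] w 0.0338 gf 40.1 j6 1.11
dp [-0.016  0.047  0.047] twist [-0.027 -0.009 -0.034]
```

Grip is on the knob (33.8 mm). There is about 18 N of sideways load, from being roughly 2 mm off centre, so I'll relieve it before pulling.

```bash

python3 -m pendant '{"dp":[[0.01,-0.02,-0.01],[0.01,-0.04,-0.03],[0.01,-0.045,-0.04],[0.01,-0.045,-0.04]],"twist":[[0,0,0],[0,0,0],[0,0,0],[0,0,0]],"gripper":[0.2,0.2,0.2,0.2]}'
python3 to.py .638 .238 .161 -45
```

```text
time_s: 12.85
ee_pos: [0.6359, 0.241, 0.1636]
ee_rot: [0.925, 0.38, -0.001, -0.001]
force: [-6.4, 5.1, -2.1]
gripper_width: 0.0335
gripper_force: 40.0
t 12.85 p [0.6359 0.241  0.1636] yaw -45.32 F [-6.4  5.1 -2.1] w 0.0335 gf 40.0 j6 1.11
dp [-0.013  0.073  0.052] twist [-0.021  0.006 -0.04 ]
```

```bash

python3 -m pendant '{"dp":[[0,-0.02,0],[0,-0.035,0],[0,-0.035,0]],"twist":[[0,0,0],[0,0,0],[0,0,0]],"gripper":[0.2,0.2,0.2]}' 45
python3 -m pendant '{"dp":[[0,0,-0.01],[0,0,-0.02],[0,0,-0.03],[0,0,-0.03]],"twist":[[0,0,0],[0,0,0],[0,0,0],[0,0,0]],"gripper":[0.2,0.2,0.2,0.2]}' 45
```

```text
time_s: 13.15
ee_pos: [0.6353, 0.2415, 0.1636]
ee_rot: [0.925, 0.38, -0.001, -0.0]
force: [-3.4, 3.9, -6.1]
gripper_width: 0.0333
gripper_force: 45.0
time_s: 13.55
ee_pos: [0.6353, 0.2415, 0.1651]
ee_rot: [0.925, 0.38, -0.001, -0.0]
force: [-5.0, 3.6, -9.4]
gripper_width: 0.0333
gripper_force: 45.0
```

```bash

python3 -m pendant '{"dp":[[0,0,-0.01],[0,-0.01,-0.02],[0,-0.01,-0.02]],"twist":[[0,0,0],[0,0,0],[0,0,0]],"gripper":[0.2,0.2,0.2]}' 50 | grep -E "pos|force|width"
python3 -m pendant '{"dp":[[0,0,-0.01],[0,0,-0.02],[0,0,-0.02]],"twist":[[0,0,0],[0,0,0],[0,0,0]],"gripper":[0.2,0.2,0.2]}' | grep -E "pos|force|width"
python3 -m pendant '{"dp":[[0,0,-0.01],[0,0,-0.02],[0,0,-0.02]],"twist":[[0,0,0],[0,0,0],[0,0,0]],"gripper":[0.2,0.2,0.2]}' | grep -E "pos|force|width"
```

```text
ee_pos: [0.6358, 0.2414, 0.1674]
force: [-0.8, 0.7, -2.5]
gripper_width: 0.0334
gripper_force: 50.0
ee_pos: [0.6357, 0.2415, 0.168]
force: [0.6, -0.3, -2.9]
gripper_width: 0.0333
gripper_force: 50.0
ee_pos: [0.6354, 0.2417, 0.1687]
force: [0.6, -0.6, -3.8]
gripper_width: 0.0329
gripper_force: 50.0
```

The seal has given: force fell to about 3.8 N, which is the lid's weight, with a jump of 1–2 mm. I'll raise it another 5 mm and check the lid's true height.

```bash

python3 -m pendant '{"dp":[[0,0,-0.02],[0,0,-0.04],[0,0,-0.06],[0,0,-0.08],[0,0,-0.1],[0,0,-0.1],[0,0,-0.1]],"twist":[[0,0,0],[0,0,0],[0,0,0],[0,0,0],[0,0,0],[0,0,0],[0,0,0]],"gripper":[0.2,0.2,0.2,0.2,0.2,0.2,0.2]}' | grep -E "pos|rot|force|width"
python3 - <<'E'
from see import *
p=arm.get_image("side")
b=cv2.imread("pics/side0.png")
cv2.imwrite("pics/l5.png",np.hstack([cv2.resize(x[120:190,305:380],(400,373),interpolation=2) for x in(b,p["color"])]))
E
python3 to.py .6355 .2415 .1736 -45
```

```text
ee_pos: [0.6354, 0.2417, 0.1737]
ee_rot: [0.925, 0.38, 0.0, -0.0]
force: [0.6, -0.1, -2.7]
gripper_width: 0.0328
gripper_force: 50.0
t 15.2 p [0.6354 0.2417 0.1736] yaw -45.36 F [ 0.1  0.4 -4. ] w 0.0334 gf 50.0 j6 1.12
dp [-0.     0.005  0.001] twist [-0.     0.    -0.046]
```

View pics/l5.png

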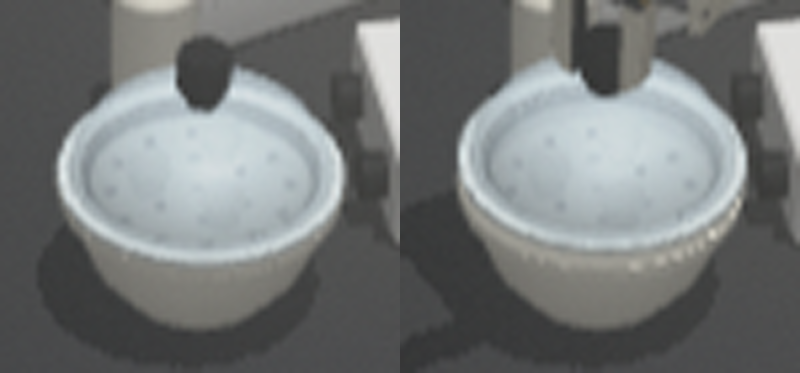

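The right-hand view shows the lid's bright flange about 13 crop pixels (~2.4 image px) higher than on the left, level, with a dark gap above the bowl. I'll put a number on it.

```bash
python3 - <<'E'
from see import *
p=arm.get_image("side");g=lambda x:cv2.cvtColor(x,cv2.COLOR_BGR2GRAY).astype(float)
b=g(cv2.imread("pics/side0.png"));a=np.mean([g(arm.get_image("side")["color"]) for _ in range(4)],0)
# bright front-flange ridge peak per column
for cols in((322,334),(334,346),(346,358),(358,366)):
    r=[]
    for im in(b,a):
        s=np.mean(im[155:175,cols[0]:cols[1]],1);k=int(np.argmax(s[3:-1]))+3
        d=np.polyfit([-1,0,1],s[k-1:k+2] if k<len(s)-1 else s[k-3:k],2);r.append(155+k-d[1]/2/d[0])
    print(cols,np.round(r,2),round(r[0]-r[1],2))
f=lambda z:(lambda q:(q[1]/q[2]))((np.linalg.inv(p["cam_to_world"])@[.62,.15,z,1]))*200/np.tan(np.radians(p["fov_y"]/2))
print("px per 10mm",f(.1)-f(.11),arm.observe()["time_s"])
E
```

```text
(322, 334) [162.86 161.57] 1.29
(334, 346) [167.16 164.68] 2.48
(346, 358) [166.22 163.82] 2.4
(358, 366) [160.77 158.96] 1.81
px per 10mm 2.2650647639109387 15.45
```

The lid is about 10–11 mm above the rim, level and held. The jar is squared to the scanner. Handing in.

```bash
python3 -c "
from rig import arm
print(arm.hand_in())"
```

```text
the job is handed in; nothing more can be done
None
```

I turned the jar to face the scanner (label within about 2° of square) and let go of it, then broke the lid's seal with a jump of only 1–2 mm. The job is handed in with the lid held level about 10 mm above the rim, at about 15.5 s; no result came back, and I did not check the bystanders afterwards.

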